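# Put the laser filter set away in its cassette

### The arm

A 6-joint arm with a two-finger parallel gripper is mounted at the origin on a cart in front of the work surface, level with it; the furniture and walls round the work are solid. World frame = base frame: x ahead of the robot, y to its left, z up, the work surface at z = 0. Lengths are in m, angles in rad, forces in N, time in s.
With the tool pointing down it reaches from about 0.35 to 0.925 m from the base axis. Payload 6.4 kg.
Tool frame: the origin (TCP) lies at the very end of the fingers, on their centre line; the grasp point (between the pads) lies 19 mm behind it; z points along the fingers, y is the line along which they close (so a half turn about z gives the same grasp; the last joint's range is limited). The gripper opens to 94 mm and grips with 3 to 60 N. Pads are 16 mm wide; open, the fingers measure 119 mm over their backs; the gripper's body (75 mm by 177 mm) begins 78 mm behind the grasp point.
Start: joints at [0.964, 0.245, 1.558, -0, 1.339, -0.174], TCP at [0.273, 0.59, 0.205] pointing down, gripper open.
Joint ranges: [-3.13, 3.13], [-1.02, 2.26], [0.13, 2.54], [-0.95, 4.09], [0.21, 2.88], [-2.74, 2.74]. Speed limits (rad/s): [2.57, 2.57, 3.14, 3.14, 3.14, 3.14].

### API

Orientations are given as a rotation vector (axis times angle).
In Python, from station import ctrl gives the robot as it stands. Calls block until the motion is done:
- ctrl.movep(position, orientation): joint-space move of the TCP to a pose.
- ctrl.movel(position, velocity=0.15, frame=None, stop_force=None): straight line of the TCP; frame=None keeps the orientation; velocity is the mean speed in m/s. With stop_force (N) it stops when the force on the tool has changed by that much, and returns True; else False.
- ctrl.move_j(angles): joint-space move.
- ctrl.command_gripper(opening): finger opening in m; the grip force is fixed at half the most; returns when the fingers have stopped.
- ctrl.pause(seconds).
- ctrl.solve_ik(position, orientation): joint angles nearest the present ones, or None.
- ctrl.capture(name): name is "scene" or "top"; returns the picture (400x640x3 uint8, red, green, blue); there is no depth.
- ctrl.camera_params(name): a dict with "mtx" (3x3 intrinsics, pixels), "dist" ([k1, k2, p1, p2, k3] as OpenCV has them; the pictures are not rectified), "rvec" (rotation vector, rad) and "tvec" (3), from world to camera coordinates, as OpenCV has them. Camera axes: x right, y down, z forward; pixel columns grow to the right and rows downward; lengths in m; the calibration is good to about 2 mm. A picture is of the moment at which its call begins. camera_params takes no time and is no camera call.
A pose or a line that the arm cannot do raises ctrl.Unreachable and nothing moves.
- ctrl.hand_in(): hands the job in; it is judged then, once.
Readings, each from a call of its own:
- ctrl.read_t(): time.
- ctrl.read_joints(): joint angles.
- ctrl.read_joint_vel(): joint speeds.
- ctrl.read_joint_torque(): joint torques, N m.
- ctrl.read_position(): TCP position.
- ctrl.read_eef_rot(): TCP orientation.
- ctrl.read_ft_force(): force on the tool from outside, world axes, zero at the start.
- ctrl.read_wrist_torque(): the same for the moment, N m.
- ctrl.read_finger_gap(): finger opening in m.
- ctrl.read_grip_force(): force on a finger pad.
Only numpy, scipy, OpenCV 4.12 (cv2) and the standard library are available. Lean on these libraries where they do the work, as an engineer would, in place of code of your own. Each camera call takes 0.05 s, during which the arm holds its last target. There are 200 camera calls.

### The job

Put the laser filter paddles away: slide each one that is on the bench, disc first and flat, fully home to the back of the cassette slot marked with the colour of its grip. When all of them are in, set the orange tag block into the recess on top of the cassette and press it down until it is flush, and leave the paddles home. Do not disturb the mug, the oil can or the steel gauge block.

Things in the scene. Friction and masses are not known exactly. Their poses are not given: they have to be found in the camera images.
- cassette: fixed aluminium rack, 72 (x) x 82 x 211 high, foot 92 x 100 x 10. Origin: centre of underside; x points into it. Mouth at x = -36, towards the robot; back wall at x = +30; 66 wide inside. Five slots: black ledges on both sides, tops at z = 35, 67, 99, 131, 163; 34 open between, 17 clear above, but a 4 high retaining lip at the front (x = -36 to -28). Colour marks at the front
- paddle_red: filter paddle: flat aluminium disc, diameter 60, 5 thick; a stem 10 wide, 5 thick runs to its -x, with an upright red grip tab at the end: 24 long (x), 12 wide (y), centred at x = -100, end at -112, top at z = 28. Origin: disc centre, underside. About 30 g, balance point at x = -17. Starts flat on the left half of the bench, tab up, or absent. Fixed equipment: beyond world x 560, y 420
- paddle_yellow: filter paddle: flat aluminium disc, diameter 60, 5 thick; a stem 10 wide, 5 thick runs to its -x, with an upright yellow grip tab at the end: 24 long (x), 12 wide (y), centred at x = -100, end at -112, top at z = 28. Origin: disc centre, underside. About 30 g, balance point at x = -17. Starts flat on the left half of the bench, tab up, or absent. Fixed equipment: beyond world x 560, y 420
- paddle_green: filter paddle: flat aluminium disc, diameter 60, 5 thick; a stem 10 wide, 5 thick runs to its -x, with an upright green grip tab at the end: 24 long (x), 12 wide (y), centred at x = -100, end at -112, top at z = 28. Origin: disc centre, underside. About 30 g, balance point at x = -17. Starts flat on the left half of the bench, tab up, or absent. Fixed equipment: beyond world x 560, y 420
- paddle_blue: filter paddle: flat aluminium disc, diameter 60, 5 thick; a stem 10 wide, 5 thick runs to its -x, with an upright blue grip tab at the end: 24 long (x), 12 wide (y), centred at x = -100, end at -112, top at z = 28. Origin: disc centre, underside. About 30 g, balance point at x = -17. Starts flat on the left half of the bench, tab up, or absent. Fixed equipment: beyond world x 560, y 420
- paddle_white: filter paddle: flat aluminium disc, diameter 60, 5 thick; a stem 10 wide, 5 thick runs to its -x, with an upright white grip tab at the end: 24 long (x), 12 wide (y), centred at x = -100, end at -112, top at z = 28. Origin: disc centre, underside. About 30 g, balance point at x = -17. Starts flat on the left half of the bench, tab up, or absent. Fixed equipment: beyond world x 560, y 420
- slot_red (a point): lowest slot, red marks: the point where the red paddle's origin is when home (on the ledge tops behind the 4 high front lip, disc against the back wall: slide in over the lip, then lower). Axes as the cassette: x into the slot, z up. The stem then sticks out of the mouth to -x, tab 64 in front of the mouth
- slot_yellow (a point): second from the bottom slot, yellow marks: the point where the yellow paddle's origin is when home (on the ledge tops behind the 4 high front lip, disc against the back wall: slide in over the lip, then lower). Axes as the cassette: x into the slot, z up. The stem then sticks out of the mouth to -x, tab 64 in front of the mouth
- slot_green (a point): middle slot, green marks: the point where the green paddle's origin is when home (on the ledge tops behind the 4 high front lip, disc against the back wall: slide in over the lip, then lower). Axes as the cassette: x into the slot, z up. The stem then sticks out of the mouth to -x, tab 64 in front of the mouth
- slot_blue (a point): second from the top slot, blue marks: the point where the blue paddle's origin is when home (on the ledge tops behind the 4 high front lip, disc against the back wall: slide in over the lip, then lower). Axes as the cassette: x into the slot, z up. The stem then sticks out of the mouth to -x, tab 64 in front of the mouth
- slot_white (a point): topmost slot, white marks: the point where the white paddle's origin is when home (on the ledge tops behind the 4 high front lip, disc against the back wall: slide in over the lip, then lower). Axes as the cassette: x into the slot, z up. The stem then sticks out of the mouth to -x, tab 64 in front of the mouth
- tag_block: orange block with a white label patch, 30 (x) x 44 (y) x 22 high, 50 g; origin: centre of underside; starts upright on the bench between robot and cassette
- tag_seat (a point): where the tag block's origin is when flush in the recess on the cassette's top: 22 below the top face. Recess 35 (x) x 49 (y), axes as the cassette; block fits either way round. A rubber pad in it first holds the block 10 proud; pressed with more than about 5 N (10 N is ample) it sinks 10 to a stop and stays down
- mug: green mug, 94 high, bystander at the right of the bench; origin at its underside
- oil_can: red oil can with a spout, 148 high, bystander at the right of the bench; origin at its underside
- gauge_block: grey steel block with holes, 26 x 76 x 51 high, bystander at the right of the bench; origin at its underside

How it is judged:
On the way, in this order (a step that is already met when the one before it is completed fails the run):
1. every paddle present is home in the slot of its colour and let go (x of paddle_red in the frame of slot_red between -0.007 and 0.006 m and y of paddle_red in the frame of slot_red between -0.008 and 0.008 m and z of paddle_red in the frame of slot_red between -0.005 and 0.006 m and angle between each of paddle_red, paddle_yellow, paddle_green, paddle_blue, paddle_white's own z axis and vertical below 0.12 rad and x of paddle_yellow in the frame of slot_yellow between -0.007 and 0.006 m and y of paddle_yellow in the frame of slot_yellow between -0.008 and 0.008 m and z of paddle_yellow in the frame of slot_yellow between -0.005 and 0.006 m and x of paddle_green in the frame of slot_green between -0.007 and 0.006 m and y of paddle_green in the frame of slot_green between -0.008 and 0.008 m and z of paddle_green in the frame of slot_green between -0.005 and 0.006 m and x of paddle_blue in the frame of slot_blue between -0.007 and 0.006 m and y of paddle_blue in the frame of slot_blue between -0.008 and 0.008 m and z of paddle_blue in the frame of slot_blue between -0.005 and 0.006 m and x of paddle_white in the frame of slot_white between -0.007 and 0.006 m and y of paddle_white in the frame of slot_white between -0.008 and 0.008 m and z of paddle_white in the frame of slot_white between -0.005 and 0.006 m and contact force between each of paddle_red, paddle_yellow, paddle_green, paddle_blue, paddle_white and the fingers below 0.1 N), for 0.2 s.
2. the tag block is pressed flush into the recess (horizontal distance between tag_block and tag_seat below 0.006 m and z of tag_block in the frame of tag_seat between -0.003 and 0.0025 m and angle between tag_block's own z axis and vertical below 0.1 rad), for 0.2 s.
At the end, for the whole second after the job is handed in: Each paddle present lies flat on the ledges of its own colour's slot, within 7 mm of the back stop and 8 mm sideways, tilt under 0.12 rad; the tag block is in the recess within 6 mm of its centre, flush within 2.5 mm; all at rest and released (all of step 1 and all of step 2 and linear speed of each of paddle_red, paddle_yellow, paddle_green, paddle_blue, paddle_white, tag_block below 0.02 m/s and contact force between tag_block and the fingers below 0.1 N); the robot touches nothing.
It fails at once if the mug is knocked aside by more than 3 cm or tipped over (distance of mug from where it was at the start of the episode above 0.03 m or angle between mug's own z axis and vertical above 0.4 rad).
It fails at once if the oil can is knocked aside by more than 3 cm or tipped over (distance of oil_can from where it was at the start of the episode above 0.03 m or angle between oil_can's own z axis and vertical above 0.4 rad).
It fails at once if the gauge block is knocked aside by more than 3 cm or tipped over (distance of gauge_block from where it was at the start of the episode above 0.03 m or angle between gauge_block's own z axis and vertical above 0.4 rad).
Of paddle_red, paddle_yellow, paddle_green, paddle_blue, paddle_white only 4 to 5 are there at a start; the rules pass over those that are not, and their reading is None.
At some moment in a run one of paddle_red, paddle_yellow, paddle_green, paddle_blue, paddle_white, tag_block may be knocked a few centimetres aside while the robot is not near it.
It also fails if it takes over 210 s, if anything falls off the work surface, if the arm or the gripper's body presses on something with over 40 N, if the wrist force passes 120 N, or if a joint passes its speed limit or range.

## Working session

There is one attempt and no reset: what is moved stays moved. The work goes in short steps, each a Python script; the robot and the scene stay as the last script left them, time stands still between calls to the robot, and variables do not carry over. Pictures are saved under pics/ and viewed, at most 14 in all, crops included, and the job is handed in when it is done.

```bash
ls; mkdir -p pics
python3 - <<'E'
from station import ctrl
import cv2
for n in("scene","top"):
    im=ctrl.capture(n); cv2.imwrite(f"pics/{n}0.png",im[:,:,::-1]); p=ctrl.camera_params(n)
    R=cv2.Rodrigues(p['rvec'])[0]; print(n,p['mtx'].round(1).tolist() if hasattr(p['mtx'],'round') else p['mtx'],p['dist'],(-R.T@p['tvec']).round(3),R.round(3).tolist())
print(ctrl.read_t(),ctrl.read_eef_rot(),ctrl.read_finger_gap())
E
```

```text
pics
station.py
scene [[399.0, 0.0, 325.1], [0.0, 399.0, 201.7], [0.0, 0.0, 1.0]] [0.02412632 0.         0.         0.         0.        ] [-0.461 -0.763  0.801] [[0.546, -0.838, -0.008], [-0.413, -0.261, -0.873], [0.729, 0.48, -0.488]]
top [[392.1, 0.0, 319.7], [0.0, 392.1, 199.4], [0.0, 0.0, 1.0]] [-0.01296455  0.          0.          0.          0.        ] [ 0.47  -0.119  1.617] [[0.002, -1.0, 0.008], [-0.998, -0.002, -0.057], [0.057, -0.008, -0.998]]
0.1 [-6.74390907e-01 -3.06770239e+00  2.43072772e-03] 0.09383784494842098
```

View pics/scene0.png

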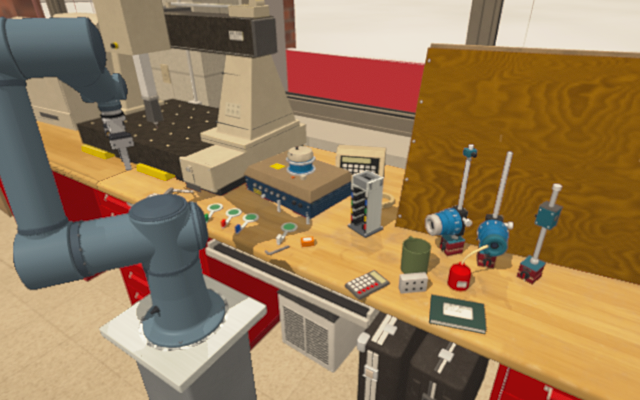

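View pics/top0.png

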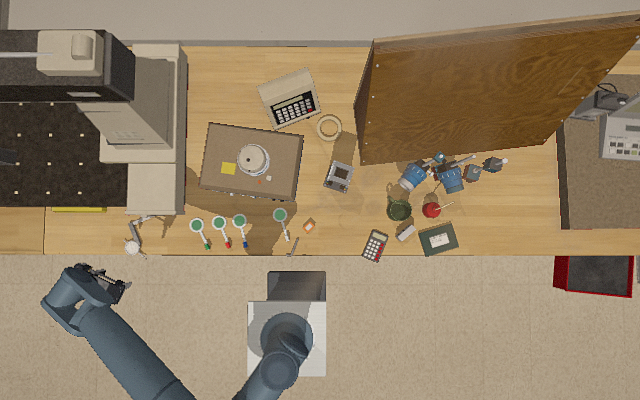

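Scene: cassette at about (367,205), four paddles at roughly (212..290, 208..228), tag at (307,241). Top: discs at (197,225), (219,223), (239,221), (280,215), tag at (309,226), cassette at (338,176). I'll zoom in next.

Run:
```python
import cv2,numpy as np
t=cv2.imread("pics/top0.png");s=cv2.imread("pics/scene0.png")
a=cv2.resize(t[150:260,180:360],None,fx=4.4,fy=4.4,interpolation=cv2.INTER_CUBIC)
cv2.imwrite("pics/tc.png",a)
b=cv2.resize(s[165:255,195:325],None,fx=6,fy=6,interpolation=cv2.INTER_CUBIC)
cv2.imwrite("pics/sc.png",b)
c=cv2.resize(s[160:245,335:395],None,fx=7,fy=7,interpolation=cv2.INTER_CUBIC);cv2.imwrite("pics/cc.png",c)
```

```text
(no output)
```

View pics/tc.png

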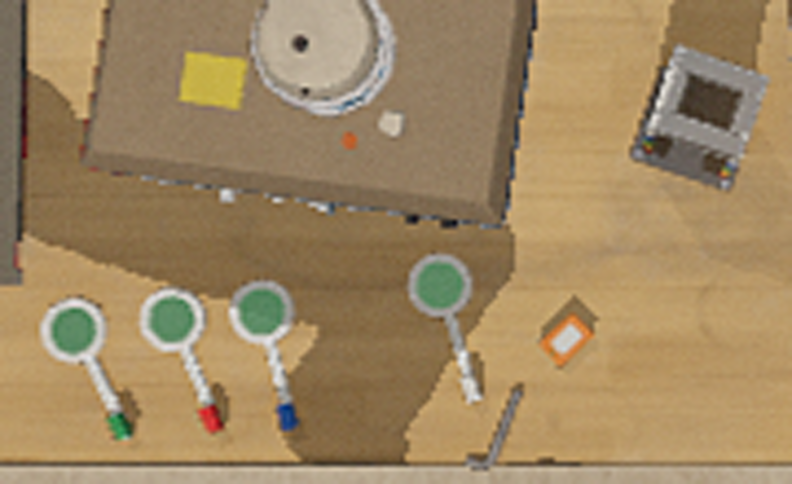

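View pics/sc.png

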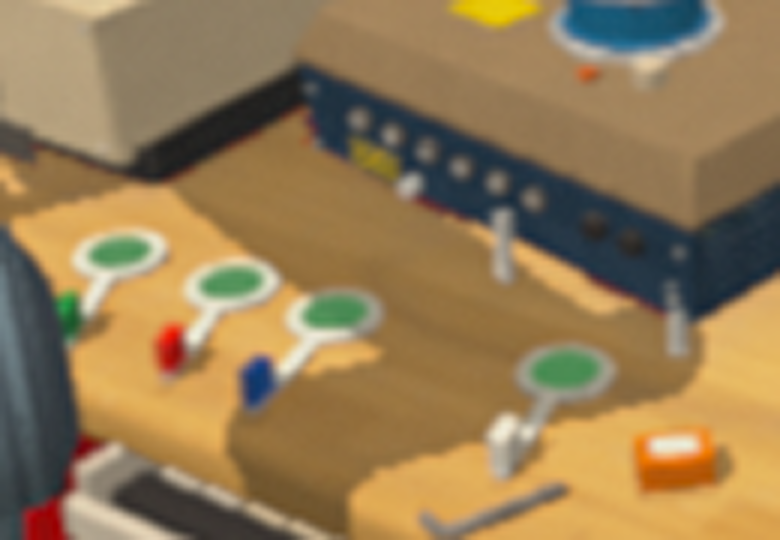

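View pics/cc.png

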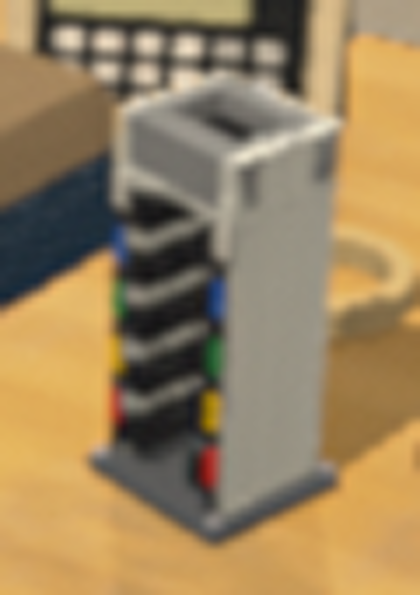

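Paddles present: green, red, blue and white; yellow is absent. Top-crop discs are at (73,330), (172,320), (262,311), (440,285) and the tag is at (567,338). The cassette is yawed, with its mouth towards the lower left at (690,165). I'll zoom in on the cassette with ticks.

Run:
```python
import cv2,numpy as np
def crop(f,o,x0,x1,y0,y1,k,st=5):
    a=cv2.resize(cv2.imread(f)[y0:y1,x0:x1],None,fx=k,fy=k,interpolation=cv2.INTER_LANCZOS4)
    for x in range(x0,x1,st): cv2.line(a,(int((x-x0+.5)*k),0),(int((x-x0+.5)*k),6),(0,0,255),1); cv2.putText(a,str(x),(int((x-x0+.5)*k)-10,18),0,.35,(255,0,255),1)
    for y in range(y0,y1,st): cv2.line(a,(0,int((y-y0+.5)*k)),(6,int((y-y0+.5)*k)),(0,0,255),1); cv2.putText(a,str(y),(8,int((y-y0+.5)*k)+4),0,.35,(255,0,255),1)
    return a
cv2.imwrite("pics/ct.png",crop("pics/top0.png","",318,360,155,197,14))
cv2.imwrite("pics/cs.png",crop("pics/scene0.png","",345,387,168,240,8))
```

```text
(no output)
```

View pics/ct.png

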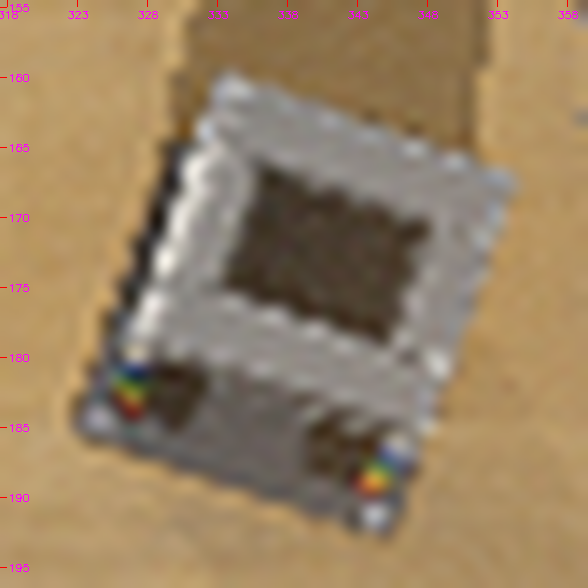

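View pics/cs.png

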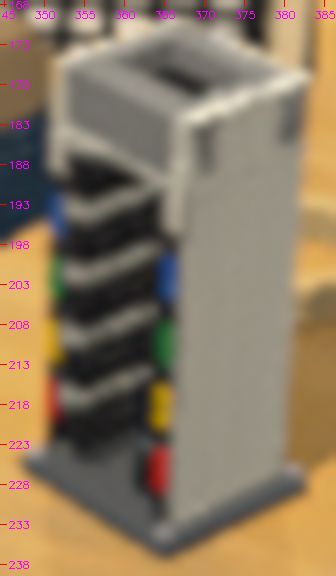

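Top view: cassette top-face corners are at about (333,160), (354,167.5), (348,185), (327,179). Scene view: they are at about (351,175), (367,183), (383,177). The foot corners show in both views.

```bash
cat > h.py <<'E'
import numpy as np,cv2
from station import ctrl
from scipy.optimize import least_squares
P={n:ctrl.camera_params(n) for n in("scene","top")}
def ray(n,px):
    p=P[n];R=cv2.Rodrigues(np.array(p['rvec']))[0]
    u=cv2.undistortPoints(np.array([[px]],float),np.array(p['mtx']),np.array(p['dist']))[0,0]
    d=R.T@np.array([u[0],u[1],1.]);return -R.T@np.array(p['tvec']),d/np.linalg.norm(d)
def plane(n,px,z):
    c,d=ray(n,px);return c+d*(z-c[2])/d[2]
def tri(a,b):
    (c,d),(e,f)=ray("top",a),ray("scene",b)
    s=np.linalg.lstsq(np.c_[d,-f],e-c,rcond=None)[0]
    p,q=c+s[0]*d,e+s[1]*f;return (p+q)/2,np.linalg.norm(p-q)
HS={'green':((50,80),140,20,140),'red':((174,8),170,100,255),'blue':((108,128),150,60,255),'yellow':((22,32),190,120,255)}
def blobs(n,im,m,amin=3):
    k,l,s,c=cv2.connectedComponentsWithStats(m.astype(np.uint8),connectivity=8)
    return sorted([(int(s[i,4]),c[i].round(2)) for i in range(1,k) if s[i,4]>=amin],key=lambda t:-t[0])
E
python3 - <<'E'
from h import *
t=lambda u,v:(318+u/14-.5,155+v/14-.5); s=lambda u,v:(345+u/8-.5,168+v/8-.5)
T={'FL':t(130,345),'FR':t(430,430),'BR':t(515,182),'BL':t(222,75)};S={'FL':s(52,62),'FR':s(180,122),'BR':s(310,75)}
F={'FLf':t(80,415),'FRf':t(390,530)};G={'FLf':s(22,462),'FRf':s(165,552),'BRf':s(308,485)}
for k in S: p,e=tri(T[k],S[k]);print(k,p.round(4),e.round(4))
for k in F: p,e=tri(F[k],G[k]);print(k,p.round(4),e.round(4))
for k in T: print('T',k,plane('top',T[k],.211).round(4))
for k in S: print('S',k,plane('scene',S[k],.211).round(4))
for k in F: print('Tf',k,plane('top',F[k],.01 if 0 else .01).round(4))
for k in G: print('Sf',k,plane('scene',G[k],.0).round(4))
R=[plane('top',t(*q),.211)[:2] for q in((255,165),(430,222),(392,338),(222,282))]
print('recess',np.mean(R,0),R)
for n in P:
    im=cv2.imread(f"pics/{n}0.png");h=cv2.cvtColor(im,cv2.COLOR_BGR2HSV).astype(int);H,Sx,V=h[...,0],h[...,1],h[...,2]
    roi=np.zeros(H.shape,bool)
    if n=='top': roi[205:256,185:325]=1
    else: roi[195:255,195:325]=1
    for nm,m in dict(filt=(H>55)&(H<85)&(Sx>60)&(Sx<150)&(V>80),green=(H>50)&(H<80)&(Sx>150),red=((H<6)|(H>172))&(Sx>150),blue=(H>105)&(H<125)&(Sx>120),orange=(H>6)&(H<16)&(Sx>190)&(V>170)).items():
        print(n,nm,[(a,c.tolist()) for a,c in blobs(n,im,m&roi)][:6])
E
```

```text
FL [ 0.624  -0.1562  0.2105] 0.0007
FR [ 0.6012 -0.2318  0.2116] 0.0027
BR [ 0.6667 -0.2562  0.2123] 0.0026
FLf [ 0.6254 -0.1461  0.0028] 0.0012
FRf [ 0.5917 -0.2379  0.0054] 0.0
T FL [ 0.6237 -0.1558  0.211 ]
T FR [ 0.602 -0.233  0.211]
T BR [ 0.6662 -0.2552  0.211 ]
T BL [ 0.6938 -0.1796  0.211 ]
S FL [ 0.6232 -0.157   0.211 ]
S FR [ 0.6013 -0.2303  0.211 ]
S BR [ 0.6701 -0.2561  0.211 ]
Tf FLf [ 0.6251 -0.1465  0.01  ]
Tf FRf [ 0.5914 -0.2376  0.01  ]
Sf FLf [ 0.6289 -0.1434  0.    ]
Sf FRf [ 0.5989 -0.2343  0.    ]
Sf BRf [ 0.6821 -0.2639  0.    ]
recess [ 0.64801967 -0.20602785] [array([ 0.67045905, -0.18806768]), array([ 0.65579577, -0.23318914]), array([ 0.62572233, -0.22331561]), array([ 0.64010155, -0.17953898])]
scene filt [(50, [288.68, 226.34]), (35, [250.6, 216.6]), (30, [233.17, 211.67]), (28, [214.43, 206.61]), (4, [204.25, 216.5]), (4, [206.5, 220.0])]
scene green [(9, [205.78, 216.78])]
scene red [(38, [201.89, 251.55]), (22, [223.23, 223.18]), (8, [208.5, 239.12]), (3, [206.0, 245.0])]
scene blue [(20, [237.5, 228.0])]
scene orange [(71, [307.18, 242.92])]
top filt [(81, [279.54, 214.35]), (76, [239.03, 220.41]), (73, [196.23, 224.62]), (71, [218.69, 222.0]), (3, [207.0, 248.33])]
top green [(11, [206.73, 246.0])]
top red [(21, [227.67, 244.67])]
top blue [(16, [244.81, 244.25])]
top orange [(4, [304.0, 227.5])]
```

```bash
cat >> h.py <<'E'
def hsv(rgb): h=cv2.cvtColor(rgb,cv2.COLOR_RGB2HSV).astype(int);return h[...,0],h[...,1],h[...,2]
def locate(im,roi=(200,256,100,330)):
    """paddles on the bench from the top picture: colour -> (disc xy, tab xy, yaw)"""
    y0,y1,x0,x1=roi;k=4
    big=cv2.resize(im[y0:y1,x0:x1],None,fx=k,fy=k,interpolation=cv2.INTER_CUBIC);H,S,V=hsv(big)
    px=lambda c:((c[0]+.5)/k-.5+x0,(c[1]+.5)/k-.5+y0)
    col=dict(green=(H>50)&(H<82)&(S>150),red=((H<6)|(H>172))&(S>160)&(V>90),blue=(H>105)&(H<125)&(S>130),yellow=(H>22)&(H<34)&(S>190),white=(S<45)&(V>120))
    cand={c:[(a,plane('top',px(q),.022)[:2]) for a,q in blobs('top',big,m,40)] for c,m in col.items()}
    out={}
    for a,q in blobs('top',big,(H>55)&(H<85)&(S>60)&(S<150)&(V>70),500):
        d=plane('top',px(q),.005)[:2];best=None
        for c in('green','red','blue','yellow'):
            for a2,w in cand[c]:
                if .085<np.linalg.norm(w-d)<.118 and c not in out and (best is None or a2>best[0]): best=(a2,c,w)
        if best is None:
            yy,xx=np.nonzero(col['white']);W=np.array([plane('top',px((x,y)),.022)[:2] for x,y in zip(xx,yy)])
            r=np.linalg.norm(W-d,axis=1);w=W[(r>.088)&(r<.118)]
            if len(w)<30: continue
            best=(len(w),'white',np.median(w,0))
        v=d-best[2];yaw=np.arctan2(v[1],v[0])
        out[best[1]]=(d.round(4),(d-.1*v/np.linalg.norm(v)).round(4),round(float(yaw),3),round(float(np.linalg.norm(v)),4))
    return out
def tag(im,z=.022,roi=(200,256,290,340)):
    y0,y1,x0,x1=roi;k=6
    big=cv2.resize(im[y0:y1,x0:x1],None,fx=k,fy=k,interpolation=cv2.INTER_CUBIC);H,S,V=hsv(big)
    m=(((H>4)&(H<15)&(S>150)&(V>150))|((S<50)&(V>190))).astype(np.uint8)
    m=cv2.morphologyEx(m,cv2.MORPH_CLOSE,np.ones((7,7)));cs=cv2.findContours(m,0,2)[0];c=max(cs,key=cv2.contourArea)
    W=[plane('top',((x+.5)/k-.5+x0,(y+.5)/k-.5+y0),z)[:2] for x,y in cv2.boxPoints(cv2.minAreaRect(c))]
    e=[W[1]-W[0],W[2]-W[1]];e.sort(key=np.linalg.norm);yaw=np.arctan2(e[0][1],e[0][0])
    yaw=(yaw+np.pi/2)%np.pi-np.pi/2
    return np.mean(W,0).round(4),round(float(yaw),3),[round(float(np.linalg.norm(q)),4) for q in e]
E
python3 - <<'E'
from h import *
im=cv2.imread("pics/top0.png")[:,:,::-1].copy()
for k,v in locate(im).items(): print(k,v)
print('tag',tag(im))
for a,b in(((279.54,214.35),(288.68,226.34)),((239.03,220.41),(250.6,216.6)),((196.23,224.62),(214.43,206.61)),((218.69,222),(233.17,211.67)),((227.67,244.67),(223.23,223.18)),((244.81,244.25),(237.5,228.)),((287.3,238.),(279.,239.)),((308.4,226.3),(307.2,239.8))):
    p,e=tri(a,b);print(p.round(4),e.round(4))
print('box',tri((290.5,200),(310,190.8)),plane('scene',(312,217),0))
# cassette pose
t=lambda u,v:(318+u/14-.5,155+v/14-.5); s=lambda u,v:(345+u/8-.5,168+v/8-.5)
obs=[('top',t(130,345),-.036,.041,.211),('top',t(430,430),-.036,-.041,.211),('top',t(515,182),.036,-.041,.211),('top',t(222,75),.036,.041,.211),
('scene',s(52,62),-.036,.041,.211),('scene',s(180,122),-.036,-.041,.211),('scene',s(310,75),.036,-.041,.211),
('top',t(80,415),-.046,.05,.01),('top',t(390,530),-.046,-.05,.01),('scene',s(22,462),-.046,.05,.005),('scene',s(165,552),-.046,-.05,0),('scene',s(308,485),.046,-.05,.005)]
for q in((255,165,.0175,.0245),(430,222,.0175,-.0245),(392,338,-.0175,-.0245),(222,282,-.0175,.0245)): obs.append(('top',t(*q[:2]),q[2],q[3],.211))
W=[plane(o[0],o[1],o[4])[:2] for o in obs]
f=lambda p:np.concatenate([[p[0]+np.cos(p[2])*o[2]-np.sin(p[2])*o[3]-w[0],p[1]+np.sin(p[2])*o[2]+np.cos(p[2])*o[3]-w[1]] for o,w in zip(obs,W)])
r=least_squares(f,[.65,-.2,-.3],loss='soft_l1',f_scale=.003);print(r.x.round(4));print((f(r.x).reshape(-1,2)*1e3).round(1).tolist())
E
```

```text
white (array([0.458 , 0.3737]), array([0.4516, 0.2739]), 1.507, 0.1067)
red (array([0.4761, 0.1984]), array([0.384 , 0.2374]), -0.4, 0.1073)
green (array([0.4684, 0.2819]), array([0.3764, 0.321 ]), -0.402, 0.1057)
tag (array([ 0.4514, -0.0856]), 0.788, [0.0306, 0.0434])
[0.5009 0.0323 0.0042] 0.001
[0.4761 0.1976 0.0053] 0.002
[0.458  0.3737 0.0042] 0.0002
[0.469  0.2817 0.0042] 0.0006
[0.3774 0.2411 0.0136] 0.0014
[0.3794 0.1711 0.0156] 0.0016
[ 0.4046 -0.0009  0.0161] 0.0006
[ 0.4522 -0.0865  0.0167] 0.0007
box (array([ 0.55472125, -0.02520025,  0.14435166]), np.float64(0.009687476335648459)) [0.6071213  0.00082445 0.        ]
[ 0.6483 -0.2058 -0.3253]
[[3.6, 0.4], [-0.8, -0.1], [3.1, -1.0], [1.7, 1.1], [4.1, 1.5], [-0.2, -2.8], [-0.8, -0.1], [-4.3, 2.7], [-2.6, -0.9], [-1.3, 3.5], [-10.1, -4.2], [0.9, -0.9], [2.3, -0.1], [1.3, -1.4], [-1.8, -0.1], [-0.5, 2.5]]
```

```bash
python3 - <<'E'
s=open('h.py').read()
i=s.index("    out={}\n");j=s.index("def tag(")
s=s[:i]+'''    D=[plane('top',px(q),.005)[:2] for a,q in blobs('top',big,(H>55)&(H<85)&(S>60)&(S<150)&(V>70),500)]
    p=P['top'];yy,xx=np.nonzero(col['white']);W=np.array([plane('top',px((x,y)),.022)[:2] for x,y in zip(xx,yy)])
    def cost(d,w):   # length error plus colour saturation along the stem
        L=[np.r_[d+(w-d)*f,.005] for f in np.linspace(.4,.75,8)]
        q=cv2.projectPoints(np.array(L),np.array(p['rvec']),np.array(p['tvec']),np.array(p['mtx']),np.array(p['dist']))[0][:,0]
        u=np.clip(((q-[x0,y0]+.5)*k-.5).round().astype(int),0,[big.shape[1]-1,big.shape[0]-1]);return abs(np.linalg.norm(w-d)-.104)/.02+S[u[:,1],u[:,0]].mean()/60
    pairs=[]
    for i,d in enumerate(D):
        for c in cand:
            if c!='white': pairs+=[(cost(d,w),i,c,w) for a,w in cand[c]]
    out={};used=set()
    def add(c,d,w):
        v=d-w;n=np.linalg.norm(v);out[c]=(d.round(4),(d-.1*v/n).round(4),round(float(np.arctan2(v[1],v[0])),3),round(float(n),4))
    for co,i,c,w in sorted(pairs,key=lambda t:t[0]):
        if co<2.2 and i not in used and c not in out: used.add(i);add(c,D[i],w)
    for i,d in enumerate(D):
        if i not in used:
            r=np.linalg.norm(W-d,axis=1);w=W[(r>.088)&(r<.118)]
            if len(w)>30: add('white',d,np.median(w,0))
    return out
'''+s[j:]
s+='''
from scipy.spatial.transform import Rotation as Ro
CAS=np.array([.6483,-.2058]);CY=-.3253
LED=dict(red=.035,yellow=.067,green=.099,blue=.131,white=.163)
def rot(yaw):
    """tool-down rotation vector, tool x along +-yaw, whichever needs the last joint least"""
    return [(Ro.from_euler('z',yaw+a)*Ro.from_euler('x',np.pi)).as_rotvec() for a in(0,np.pi)]
def best(pos,yaw):
    c=[(abs(q[5]),r) for r in rot(yaw) for q in[ctrl.solve_ik(pos,r)] if q is not None]
    return min(c,key=lambda t:t[0])[1]
def cxy(x,y=0): c,s=np.cos(CY),np.sin(CY);return CAS+[c*x-s*y,s*x+c*y]
def snap(n,f):
    im=ctrl.capture(n);cv2.imwrite(f"pics/{f}.png",im[:,:,::-1]);return im
'''
open('h.py','w').write(s)
E
python3 - <<'E'
from h import *
im=cv2.imread("pics/top0.png")[:,:,::-1].copy()
L=locate(im)
for k,v in L.items(): print(k,v, np.round(ctrl.solve_ik(np.r_[v[1],.004],best(np.r_[v[1],.004],v[2])),2))
for z in(.05,.18,.4):
  for x in(-.19,-.1):
    p=np.r_[cxy(x),z];print(x,z,np.round(ctrl.solve_ik(p,best(p,CY)),2))
E
```

```text
blue (array([0.4761, 0.1984]), array([0.3801, 0.1704]), 0.284, 0.1008) [0.15 0.   2.25 0.   0.89 1.43]
green (array([0.458 , 0.3737]), array([0.3715, 0.3235]), 0.526, 0.1005) [ 0.49  0.17  2.06 -0.    0.91  1.53]
red (array([0.4684, 0.2819]), array([0.3775, 0.2403]), 0.429, 0.1002) [0.31 0.07 2.17 0.   0.89 1.45]
white (array([0.5006, 0.0328]), array([0.4055, 0.0018]), 0.315, 0.1004) [-0.28 -0.03  2.28  0.    0.89  0.98]
-0.19 0.05 [-0.53  0.08  2.06 -0.    1.    1.36]
-0.1 0.05 [-0.5   0.28  1.83 -0.    1.03  1.4 ]
-0.19 0.18 [-0.53 -0.11  1.98 -0.    1.27  1.36]
-0.1 0.18 [-0.5   0.11  1.76 -0.    1.27  1.4 ]
-0.19 0.4 [-0.53 -0.23  1.69 -0.    1.68  1.36]
-0.1 0.4 [-0.5  -0.01  1.49 -0.    1.66  1.4 ]
```

```bash
cat >> h.py <<'E'
G0=.004
def pick(c,v):
    d,t,yaw,_=v;hi=np.r_[t,.10];r=best(hi,yaw)
    ctrl.command_gripper(.04);ctrl.movep(hi,r)
    s=ctrl.movel(np.r_[t,G0],.08,stop_force=6);print('down stop',s,ctrl.read_position().round(4))
    ctrl.command_gripper(0.);print('gap',round(ctrl.read_finger_gap(),4),'F',round(ctrl.read_grip_force(),1))
    ctrl.movel(np.r_[t,.26],.2);print('gap up',round(ctrl.read_finger_gap(),4))
def insert(c,lat=0.):
    z=LED[c]+.008+G0
    a=np.r_[cxy(-.195,lat),.30];r=best(a,CY)
    ctrl.movep(a,r);ctrl.movel(np.r_[cxy(-.195,lat),z],.15)
    s=ctrl.movel(np.r_[cxy(-.125,lat),z],.06,stop_force=5)
    p=ctrl.read_position();print('first leg stop',s,p.round(4),ctrl.read_ft_force().round(1))
    if s: return False
    s=ctrl.movel(np.r_[cxy(-.085,lat),z],.03,stop_force=4)
    p=ctrl.read_position();d=Ro.from_euler('z',-CY).apply(p-np.r_[CAS,0]);print('back stop',s,'cass x,y',d.round(4),ctrl.read_ft_force().round(1))
    return s
def drop(c):
    p=ctrl.read_position();b=p-.001*np.r_[np.cos(CY),np.sin(CY),0]
    ctrl.movel(b,.02);ctrl.movel(b-[0,0,.011],.02,stop_force=2.5);print('low',(ctrl.read_position()[2]-LED[c]).round(4),ctrl.read_ft_force().round(1))
    ctrl.command_gripper(.05);q=ctrl.read_position();ctrl.movel([q[0],q[1],q[2]+.08],.15)
E
python3 - <<'E'
from h import *
L=locate(ctrl.capture('top'));print(L['red'])
pick('red',L['red'])
ok=insert('red');print(ok,ctrl.read_t())
snap('scene','ins_red_s');snap('top','ins_red_t')
E
python3 - <<'E'
import cv2,numpy as np
a=cv2.imread('pics/ins_red_s.png')[140:245,300:400];b=cv2.imread('pics/ins_red_t.png')[150:230,280:380]
f=lambda i:cv2.resize(i,(400,int(i.shape[0]*4)),interpolation=cv2.INTER_CUBIC)
a,b=f(a),f(b);b=cv2.copyMakeBorder(b,0,a.shape[0]-b.shape[0],0,0,0);cv2.imwrite('pics/v1.png',np.hstack([a,b]))
E
```

```text
(array([0.4684, 0.2819]), array([0.3775, 0.2403]), 0.43, 0.1001)
down stop False [0.378  0.2405 0.0045]
gap 0.0119 F 29.9
gap up 0.0121
first leg stop False [ 0.5296 -0.1657  0.0469] [-0.6  0.3 -0.1]
back stop True cass x,y [-0.099   0.0001  0.0462] [ 0.1  0.6 -1. ]
True 11.375
```

View pics/v1.png

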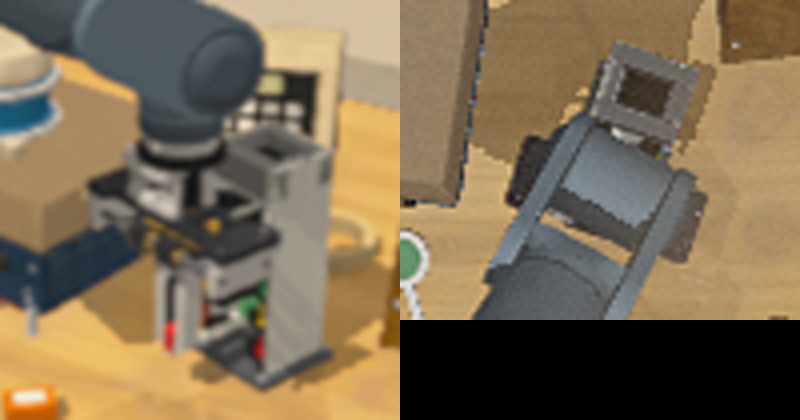

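The image shows the paddle in the red slot with its stem in the mouth, near (200,335), and the gripper clear of the rack. The stop at x = -99 mm matches home, so I'll lower it and go on with green.

Run:
```python
from h import *
drop('red')
ctrl.movel(np.r_[cxy(-.195),.30],.25)
im=snap('top','after_red');L=locate(im);print(L,ctrl.read_t())
if 'green' in L:
    pick('green',L['green']);print(insert('green'),ctrl.read_t())
```

```text
low 0.0032 [-0.1 -0.7  1.9]
{'green': (array([0.4581, 0.3736]), array([0.3716, 0.3234]), 0.526, 0.1006), 'blue': (array([0.4756, 0.1981]), array([0.3795, 0.1705]), 0.279, 0.0998), 'white': (array([0.5007, 0.0328]), array([ 0.4477, -0.052 ]), 1.012, 0.1057)} 14.6083
down stop False [0.3721 0.3237 0.0046]
gap 0.0117 F 29.9
gap up 0.0117
first leg stop False [ 0.5296 -0.1657  0.111 ] [-0.3  0.1 -1.5]
back stop True cass x,y [-9.820e-02  1.000e-04  1.101e-01] [0.6 0.2 0.8]
True 25.575
```

```bash
python3 - <<'E'
from h import *
drop('green')
ctrl.movel(np.r_[cxy(-.195),.30],.25)
L=locate(snap('top','after_green'));print(L['blue'],ctrl.read_t())
pick('blue',L['blue'])
snap('scene','chk_g')
print(insert('blue'),ctrl.read_t())
E
python3 - <<'E'
import cv2
a=cv2.imread('pics/chk_g.png')[160:250,290:400];cv2.imwrite('pics/v2.png',cv2.resize(a,None,fx=6,fy=6,interpolation=cv2.INTER_CUBIC))
E
```

```text
low 0.0034 [ 0.3 -0.9  2.1]
(array([0.49  , 0.2217]), array([0.3935, 0.1954]), 0.266, 0.1004) 28.5
down stop False [0.394  0.1955 0.0045]
gap 0.0117 F 30.0
gap up 0.0114
first leg stop False [ 0.5296 -0.1657  0.1429] [ 0.2  0.2 -0.1]
back stop True cass x,y [-9.920e-02  1.000e-04  1.421e-01] [ 0.3  1.1 -0.4]
True 38.475
```

View pics/v2.png

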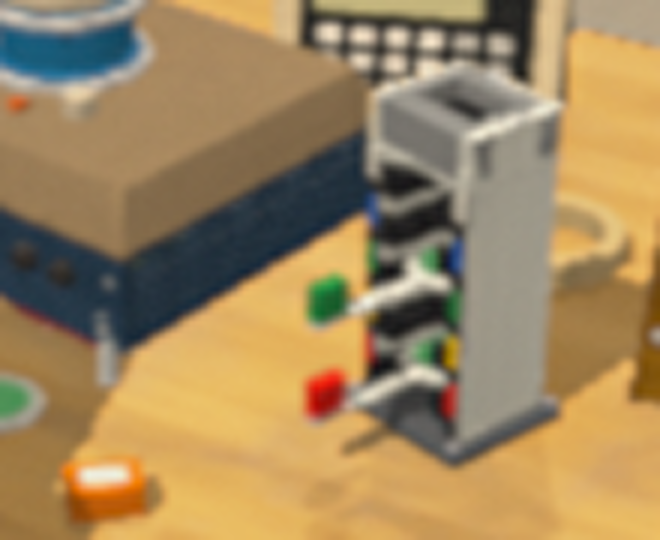

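Red and green are home, with their tabs at (325,393) and (327,298). Blue had been knocked aside, was re-measured, and is now inserted. I'll drop blue, move aside, and fetch white.

Run:
```python
from h import *
drop('blue')
ctrl.movel(np.r_[cxy(-.195),.30],.25)
ctrl.movep([.33,.35,.3],best([.33,.35,.3],.5))
im=snap('top','after_blue');L=locate(im);print(L,tag(im),ctrl.read_t())
v=L['white']
if abs(v[2])<1 and .098<v[3]<.108:
    pick('white',v);print(insert('white'),ctrl.read_t())
```

```text
low 0.0033 [-1.1 -0.1  1.7]
{'white': (array([0.5006, 0.0328]), array([0.4055, 0.0018]), 0.315, 0.1004)} (array([ 0.4512, -0.0851]), 0.756, [0.0289, 0.0439]) 43.725
down stop False [0.406  0.0017 0.0045]
gap 0.0114 F 30.0
gap up 0.0117
first leg stop False [ 0.5296 -0.1657  0.175 ] [ 0.8  0.  -0.6]
back stop True cass x,y [-9.940e-02  1.000e-04  1.741e-01] [ 1.2 -0.4  0.2]
True 53.4417
```

Run:
```python
from h import *
drop('white')
ctrl.movel(np.r_[cxy(-.195),.30],.25)
ctrl.movep([.33,.35,.3],best([.33,.35,.3],.5))
im=snap('top','all_t');s=snap('scene','all_s');print(locate(im),ctrl.read_t())
c,yaw,sz=tag(im);print(c,yaw,sz)
f=lambda i:cv2.resize(i[:,:,::-1],(400,int(i.shape[0]*400/i.shape[1])),interpolation=cv2.INTER_CUBIC)
a,b=f(s[160:245,315:395]),f(im[150:235,280:365]);n=max(len(a),len(b))
cv2.imwrite('pics/v3.png',np.hstack([cv2.copyMakeBorder(q,0,n-len(q),0,0,0) for q in(a,b)]))
```

```text
low 0.0034 [-0.2  0.   1.5]
{} 58.6667
[ 0.451  -0.0854] 0.748 [0.0284, 0.0437]
```

View pics/v3.png

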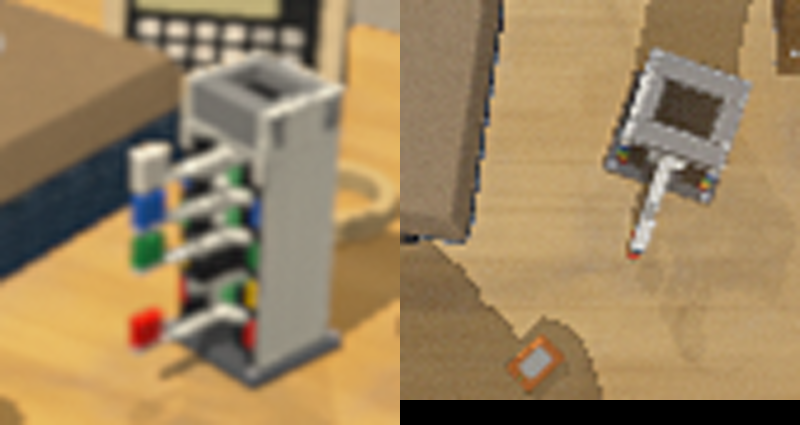

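All four paddles are home: tabs are stacked at (147,165), (147,208), (147,248) and (145,328) in the left panel, and the stems overlap in the top view. Next is the tag.

Run:
```python
from h import *
c,yaw,sz=tag(ctrl.capture('top'))
z=.012
ctrl.command_gripper(.06)
def go(y):
    h=np.r_[c,.09];ctrl.movep(h,best(h,y));print('down',ctrl.movel(np.r_[c,z],.08,stop_force=6))
go(yaw+np.pi/2);ctrl.command_gripper(0.);print('gap30',ctrl.read_finger_gap());ctrl.command_gripper(.07);ctrl.movel(np.r_[c,.09],.15)
# second grasp across the 44 side
r=go(yaw);ctrl.command_gripper(0.);print('gap44',ctrl.read_finger_gap());zg=ctrl.read_position()[2]
ctrl.movel(np.r_[c,.32],.2)
h=np.r_[cxy(0),.30];r=best(h,CY);ctrl.movep(np.r_[cxy(-.15),.32],r);ctrl.movel(h,.15)
ctrl.movel(np.r_[cxy(0),.211+zg+.006],.1)
s=ctrl.movel(np.r_[cxy(0),.211-.012+zg-.001],.02,stop_force=3)
print(s,'block bottom rel top',ctrl.read_position()[2]-zg-.211,ctrl.read_ft_force().round(1),ctrl.read_finger_gap(),ctrl.read_t())
```

```text
down False
gap30 0.029424673014441963
down False
gap44 0.04352423202750794
True block bottom rel top -0.01202328300392938 [-0.5  0.4  3.5] 0.04368678778254654 72.6167
```

Run:
```python
from h import *
ctrl.command_gripper(.07);p=cxy(0)
ctrl.movel(np.r_[p,.27],.15);ctrl.command_gripper(0.)
ctrl.movel(np.r_[p,.228],.1)
s=ctrl.movel(np.r_[p,.206],.02,stop_force=14);print(s,ctrl.read_position().round(4),ctrl.read_ft_force().round(1))
ctrl.movel(np.r_[p,.30],.15);ctrl.movep([.33,.35,.3],best([.33,.35,.3],.5))
im=snap('top','end_t');s=snap('scene','end_s');print(ctrl.read_t(),ctrl.read_ft_force().round(1))
f=lambda i:cv2.resize(i[:,:,::-1],(400,int(i.shape[0]*400/i.shape[1])),interpolation=cv2.INTER_CUBIC)
a,b=f(s[160:245,315:395]),f(im[150:235,280:365]);n=max(len(a),len(b))
cv2.imwrite('pics/v4.png',np.hstack([cv2.copyMakeBorder(q,0,n-len(q),0,0,0) for q in(a,b)]))
```

```text
True [ 0.6486 -0.2059  0.2112] [-0.9  0.7  2.6]
79.625 [-0.4  0.2 -0.3]
```

View pics/v4.png

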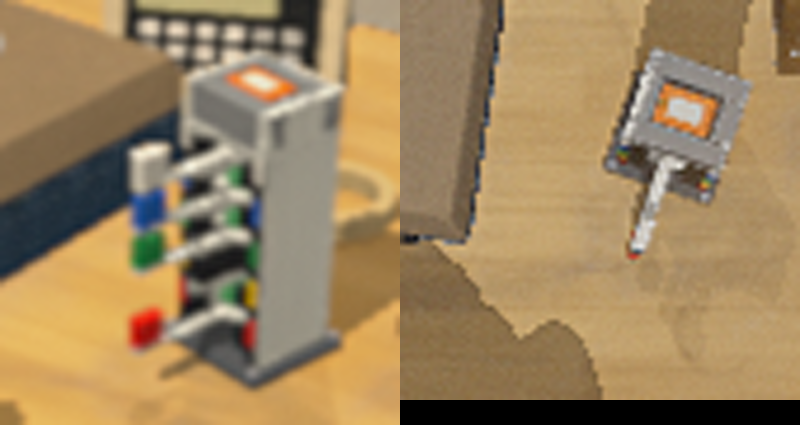

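The tag sits flush in the recess at (262,82) left and (687,108) right, and the paddles haven't moved, so I'm handing in.

```bash
python3 -c "
from station import ctrl
print(ctrl.hand_in())"
```

```text
the job is handed in; nothing more can be done
None
```

The job is handed in (no verdict returned): the red, green, blue and white paddles are home in their slots (yellow was absent) and the tag block is pressed flush, about 80 s on the robot's clock.

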